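# Find the concealed catch of the tea chest

### The job

The drawer of the wooden tea chest has no handle: it is held by a concealed catch, a square push plate of the same wood sunk a little into the flat top of the chest, in one of five places along it. Feel across the top with the fingertips to find the plate, press it in so that the drawer springs open, then let go and move clear. Grip and lift nothing, and leave the loose things around the chest standing where they are.

Things in the scene. Friction and masses are not known exactly. Their poses are not given: they have to be found in the camera images.
- tea_chest: low chest of plain brown wood, 150 (x) x 294 (y) x 95 (z) mm, fixed to the worktop; origin at the centre of its underside, x towards its back, y along its length, z up. The drawer front fills its -x face. Its flat, level top is at 95 mm: a 116 (x) x 270 (y) mm panel of five abutting boards inside a flush frame. Any loose thing round it stands on the worktop
- panel (a point): centre of the top panel, on its surface; axes as the chest's. Each of the five boards is 54 mm wide in y. One of them, a different one each time, has the push plate at its middle: the plate's centre is at x = 0 and y = -108, -54, 0, 54 or 108 mm from here
- catch (a joint): how far the push plate is pressed in: 0 (rest) to 0.007 m. The plate is 43 x 43 mm, in a 46 x 46 mm hole, its face sunk 2 mm below the rigid top. Its spring yields from about 1 N; 4 N press it 4 mm in, where the catch lets go; 5.5 N press it 7 mm in, to its stop. It comes back up when let go
- drawer (a joint): how far the drawer stands out of the chest's -x face, 0 (shut, held by the catch) to 0.050 m (open, at its stop); its own spring pushes it out within a second once the catch is pressed
- salt_shaker: loose glass salt shaker, 44 x 44 x 90 mm, beside the chest; origin at the centre of its underside
- candle: loose white candle in a glass, 76 x 76 x 90 mm, beside the chest; origin at the centre of its underside
- spice_1: loose spice jar with a black cap, 40 x 40 x 105 mm, behind the chest; origin at the centre of its underside
- spice_2: loose spice jar with a red cap, 44 x 44 x 105 mm, behind the chest; origin at the centre of its underside
- mug: loose white mug with dots, 90 x 120 x 93 mm, to the left; origin at the centre of its underside
- tin: loose low food tin, 76 x 75 x 58 mm, to the right; origin at the centre of its underside

How it is judged (in metres and radians):
On the way:
1. the push plate is pressed in by more than 4 mm (value of joint catch above 0.004 m), for 0.02 s.
At the end, for the whole second after the job is handed in: The drawer stands more than 40 mm out, the push plate is back up (less than 1.5 mm in), and every loose thing is within 20 mm of where it stood (value of joint drawer above 0.04 m and value of joint catch below 0.0015 m and distance of each of salt_shaker, candle, spice_1, spice_2, mug, tin from where it was at the start of the episode below 0.02 m); the robot touches nothing.
It fails at once if a loose thing is pushed more than 20 mm from its place, lifted or carried (distance of any of salt_shaker, candle, spice_1, spice_2, mug, tin from where it was at the start of the episode above 0.02 m).
It fails at once if a loose thing is tipped over (angle between any of salt_shaker, candle, spice_1, spice_2, mug, tin's own z axis and vertical above 0.4 rad).
It also fails if it takes over 51 s, if anything falls off the work surface, if the arm or the gripper's body presses on something with over 40 N, if the wrist force passes 120 N, or if a joint passes its speed limit or range.

### The arm

A 7-joint arm with a two-finger parallel gripper is mounted at the origin on a cart in front of the work surface, level with it; the furniture and walls round the work are solid. World frame = base frame: x ahead of the robot, y to its left, z up, the work surface at z = 0. Lengths are in mm, angles in rad, forces in N, time in s.
With the tool pointing down it reaches from about 400 to 925 mm from the base axis. Payload 5.6 kg.
Tool frame: the origin (TCP) lies midway between the tips of the shut fingers; the grasp point (between the pads) lies 19 mm behind it; z points along the fingers, y is the line along which they close (so a half turn about z gives the same grasp; the last joint's range is limited). The gripper opens to 85 mm and grips with 20 to 120 N. Pads are 22 mm wide; open, the fingers measure 114 mm over their backs; the gripper's body (76 mm by 85 mm) begins 54 mm behind the grasp point. The pads swing forward as they close: fully open they stand 13 mm farther back than shut.
Start: joints at [-1.229, 0.468, -0.012, 1.603, 0.006, 1.071, -0.056], TCP at [244.033, 602.459, 231.29] pointing down, gripper open.
Joint ranges: [-2.53, 2.53], [-0.31, 2.02], [-1.57, 1.55], [0.28, 2.44], [-1.29, 4.43], [0.15, 1.84], [-2.92, 2.92]. Speed limits (rad/s): [2.57, 2.57, 3.14, 3.14, 3.14, 3.14, 3.14].

### API

Orientations are given as a rotation vector (axis times angle).
In Python, from bench import env, camera, get_calibration, nets gives the robot as it stands.
- The arm moves only by the tool drive_tool, never from a script. Its argument "rows" is a list of rows, each a list of 4 numbers: the shift along the tool's x, y, z in m, then the turn about the tool's z in rad. In form: [[dx, dy, dz, yaw], ...]. A call has 1 to 12 rows; each row shifts and turns the commanded pose from where the row before left it, along the tool's axes as they then stand; what a row does not reach is not made up. A row lasts 1/12 s, in which the tool goes at most 41.7 mm and 7.16 degrees, less where a joint would pass 70% of its speed; a pose out of reach is approached as far as the arm can. A call is refused whole if a number of a shift passes 0.0417 or a number of a turn 0.125, either way. A call with a gripper value outside its range is refused whole. "fingers" is the finger opening in m, from 0 to 0.0854, set as the call begins (left out, the last holds). The fingers move at their own pace and stop on an object; "newtons" is the grip in N (left out, the last holds). Time passes only in rows, so rows that do not move let the fingers close. It gives the time, the measured TCP pose, the force, the opening and the grip force at its end, in the units of the state.
- env.get_obs(): the state, without advancing time (a new reading comes with each control period).
- camera(name): name is "scene" or "top" or "wrist"; returns the picture (480x640x3 uint8, red, green, blue); there is no depth.
- get_calibration(name): a dict with "fovy" (degrees; the focal length in pixels is half the picture's height over the tangent of half this angle, whatever the lens; pixels are square), "cx", "cy" (the principal point, pixels), "rvec" (rotation vector, rad) and "tvec" (3), from world to camera coordinates, as OpenCV has them. Camera axes: x right, y down, z forward; pixel columns grow to the right and rows downward; lengths in mm; the calibration is good to about 2 mm. A picture is of the moment at which its call begins: read the wrist's pose just before it. get_calibration takes no time and is no camera call; for the wrist camera it gives the pose at the moment of the call.
- env.finish_job(): hands the job in; it is judged then, once.
Trained networks look in the newest picture that a camera, given by its name, has taken for a name from the list of things; names that differ only in an ending like _2 or _b are one class to them, and where a whole thing is asked for, a point or a joint stands for the part that bears it (a point fixed in the world has none). Each returns a list of dicts, best first, with "confidence" (0 to 1); they miss things now and then, are a little off and sometimes report something else, mostly with a low value. They report only what shows in the picture. A call takes as long as a camera call.
- nets.recognise(camera, label): "point" ([column, row] as shares, 0 to 1, of the picture: columns of its width, rows of its height, amid what is visible of it).
The state is a dict: "t": time; "qpos": joint angles; "qvel": joint speeds; "tau": joint torques, N m; "position": TCP position; "eef_rot": TCP orientation; "force": force on the tool from outside, world axes, zero at the start; "torque": the same for the moment, N m; "grip_width": finger opening in mm; "finger_force": force on a finger pad.
Only numpy, scipy, OpenCV 4.12 (cv2) and the standard library are available. Lean on these libraries where they do the work, as an engineer would, in place of code of your own. Each camera call takes 0.05 s, during which the arm holds its last target. There are 200 camera calls.

## Working session

There is one attempt and no reset: what is moved stays moved. The work goes in short steps, Python scripts to look and compute and a tool call to move; the robot and the scene stay as the last step left them, time stands still between calls to the robot, and variables do not carry over. Pictures are saved under pics/ and viewed, at most 10 in all, crops included, and the job is handed in when it is done.

Besides the shell and the picture viewer there is one more tool, called after "Request:" by a JSON object that holds its "name" and its "arguments". drive_tool: Moves the arm, as the interface text tells. Its arguments: {"type":"object","properties":{"rows":{"type":"array","items":{"type":"array","items":{"type":"number"}}},"fingers":{"type":"number"},"newtons":{"type":"number"}},"required":["rows"]}

```bash
mkdir -p pics; ls; cat > h.py <<'E'
from bench import env, camera, get_calibration, nets
import numpy as np, cv2
def ray(c,u,v,z):
    k=get_calibration(c); f=240/np.tan(np.radians(k["fovy"])/2)
    R=cv2.Rodrigues(np.array(k["rvec"],float))[0]; t=np.array(k["tvec"],float)
    d=R.T@np.array([(u-k["cx"])/f,(v-k["cy"])/f,1]); o=-R.T@t
    return o+d*(z-o[2])/d[2]
E
python3 - <<'E'
from h import *
for c in ("top","scene"):
    im=camera(c); cv2.imwrite(f"pics/{c}1.png",im[...,::-1])
    for n,z in (("tea_chest",95),("salt_shaker",45),("candle",45),("spice_1",52),("mug",46),("tin",29)):
        for r in nets.recognise(c,n)[:3]:
            u,v=r["point"][0]*640,r["point"][1]*480
            print(c,n,round(r["confidence"],2),int(u),int(v),ray(c,u,v,z).round())
print(env.get_obs())
E
```

```text
pics
top tea_chest 0.75 336 267 [485. -37.  95.]
top salt_shaker 0.81 262 244 [581. 143.  45.]
top candle 0.75 416 230 [ 561. -266.   45.]
top spice_1 0.93 361 201 [ 660. -132.   52.]
top spice_1 0.68 312 203 [672.  -2.  52.]
top mug 0.8 155 248 [612. 423.  46.]
top mug 0.35 316 246 [555.   4.  46.]
top tin 0.96 473 257 [ 471. -406.   29.]
scene tea_chest 0.57 328 291 [ 479. -115.   95.]
scene salt_shaker 0.63 276 224 [596. 147.  45.]
scene candle 0.84 404 314 [ 564. -268.   45.]
scene spice_1 0.86 386 254 [ 683. -138.   52.]
scene spice_1 0.57 343 224 [697.   6.  52.]
scene mug 0.6 210 176 [619. 415.  46.]
scene tin 0.7 434 382 [ 468. -409.   29.]
{'t': 0.7, 'qpos': array([-1.22898031,  0.46744252, -0.01155845,  1.60269978,  0.00596473,
        1.07140306, -0.05627659]), 'qvel': array([-0.00116283,  0.00066526,  0.00154739,  0.00029209, -0.0011567 ,
       -0.00158301, -0.00115336]), 'tau': array([ 1.01756305e-03, -5.32069659e+01,  2.17339239e-02, -2.51583016e+01,
        1.13663296e-02,  1.20376266e-03,  2.71733740e-05]), 'position': array([244.0607765 , 602.45160632, 231.32775074]), 'eef_rot': array([6.00894514e-01, 3.08355061e+00, 1.20887634e-04]), 'force': array([ 0.58675783, -0.34485242, -0.53929437]), 'torque': array([ 0.0203483 , -0.03589888, -0.02170525]), 'finger_force': 0.0, 'grip_width': 85.51806409810796}
```

View pics/top1.png

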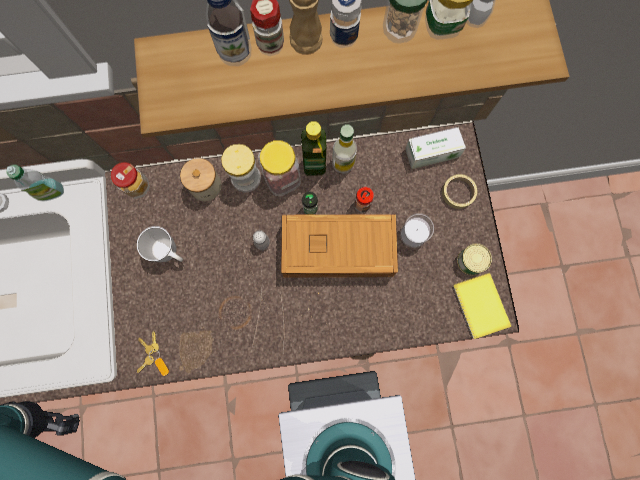

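View pics/scene1.png

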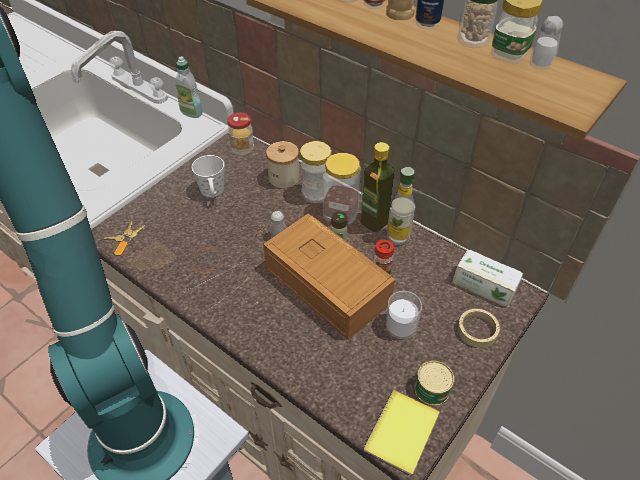

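The top view shows the chest at columns 282–397, rows 214–275. A square outline sits at about (318, 243), roughly 54 mm left of the panel's centre, and the scene view shows it at (312, 248). I'll zoom in to measure it.

```bash
python3 - <<'E'
from h import *
im=cv2.imread("pics/top1.png")[205:285,270:410]
cv2.imwrite("pics/crop1.png",cv2.resize(im,None,fx=5.5,fy=5.5,interpolation=cv2.INTER_CUBIC))
for n,u,v in (("plate",318,243),("TL",284,214),("TR",396,216),("BL",283,264),("BR",397,265)): print(n,ray("top",u,v,95).round(1))
k=get_calibration("top");print(k)
E
```

```text
plate [555.3  -0.9  95. ]
TL [642.9  75.1  95. ]
TR [ 596.8 -209.3   95. ]
BL [514.5  94.1  95. ]
BR [ 471.3 -189.9   95. ]
{'fovy': 49.17523779424679, 'cx': 317.5206743411301, 'cy': 228.28020367406972, 'rvec': array([ 1.95816366, -2.25716952,  0.23798752]), 'tvec': array([  78.89527261,  594.89883374, 1309.69538801])}
```

View pics/crop1.png

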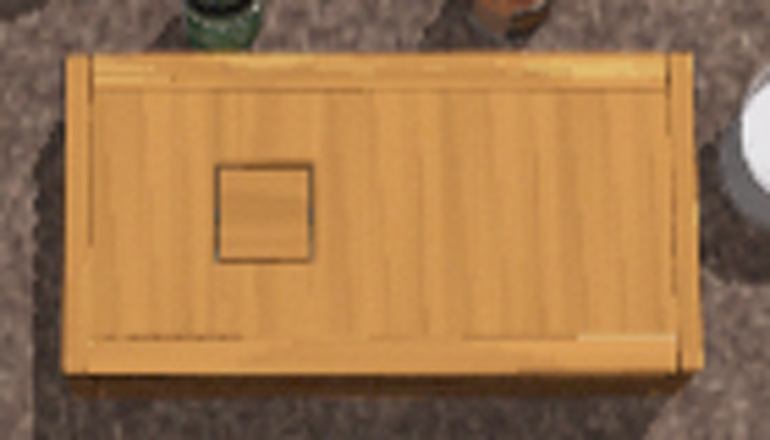

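The plate is clear in the picture. It is centred at crop (264, 212), which is top pixel (318, 243.5), and fits the y = +54 mm spot at world (554, -1). The chest's yaw is about -0.16 rad. Next I move over it at height with the fingers shut.

Request:
{"name": "drive_tool", "arguments": {"rows": [[-0.026, -0.022, 0, 0], [-0.026, -0.022, 0, 0], [-0.026, -0.022, 0, 0], [-0.026, -0.022, 0, 0], [-0.026, -0.022, 0, 0], [-0.026, -0.022, 0, 0], [-0.026, -0.022, 0, 0], [-0.026, -0.022, 0, 0], [-0.026, -0.022, 0, 0], [-0.026, -0.022, 0, 0], [-0.026, -0.022, 0, 0], [-0.026, -0.022, 0, 0]], "fingers": 0, "newtons": 20}}

```text
t: 1.7
position: [434.7, 239.1, 231.7]
eef_rot: [0.601, 3.083, 0.001]
force: [0.5, -0.6, -0.4]
grip_width: 0.5
finger_force: 0.0
```

Request:
{"name": "drive_tool", "arguments": {"rows": [[-0.026, -0.022, 0, 0], [-0.026, -0.022, 0, 0], [-0.026, -0.022, 0, 0], [-0.026, -0.022, 0, 0], [-0.026, -0.022, 0, 0], [-0.026, -0.022, 0, 0], [-0.026, -0.022, 0, 0], [0, 0, 0, -0.11], [0, 0, 0, -0.11], [0, 0, 0, 0], [0, 0, 0, 0]]}}

```text
t: 2.62
position: [544.9, 29.7, 231.3]
eef_rot: [0.263, 3.13, 0.0]
force: [-0.2, -0.3, -0.6]
grip_width: -0.3
finger_force: 0.0
```

```bash
cat > s.py <<'E'
from h import *
import sys
o=env.get_obs(); R=cv2.Rodrigues(o["eef_rot"])[0]
T=np.array([554,-1,float(sys.argv[1])])
print(o["t"],o["position"],o["force"],"R",R.round(3).tolist(),"tool delta",(R.T@(T-o["position"])).round(1), "yaw y", np.arctan2(R[1,1],R[0,1]))
E
python3 s.py 130
python3 - <<'E'
from h import *
im=camera("wrist"); cv2.imwrite("pics/w1.png",im[...,::-1])
E
```

```text
2.6167 [544.94139376  29.6548948  231.34742372] [-0.17338861 -0.25640823 -0.57902644] R [[-0.986, 0.167, 0.0], [0.167, 0.986, 0.0], [-0.0, 0.0, -1.0]] tool delta [-14.  -28.7 101.3] yaw y 1.402999974725595
```

View pics/w1.png

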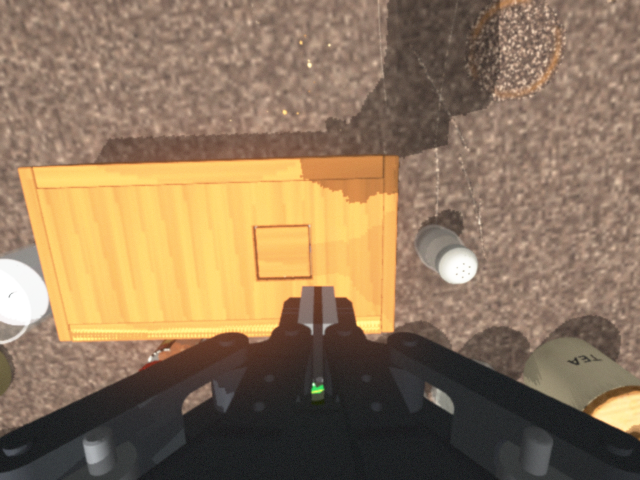

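The wrist view is aligned with the chest. The plate's outline runs over columns 254–311 and rows 225–280, centred at (283, 252). I'll check its position with the wrist calibration and then start down.

```bash
python3 - <<'E'
from h import *
print(ray("wrist",283,252,94))
E
```

```text
[555.64709591  -1.56441107  94.        ]
```

Request:
{"name": "drive_tool", "arguments": {"rows": [[-0.0047, -0.0096, 0.025, 0], [-0.0047, -0.0096, 0.025, 0], [-0.0046, -0.0096, 0.025, 0], [0, 0, 0.025, 0], [0, 0, 0, 0], [0, 0, 0, 0]]}}

```text
t: 3.17
position: [553.2, -0.6, 130.6]
eef_rot: [-0.259, -3.128, 0.001]
force: [0.7, -0.3, 0.3]
grip_width: 0.1
finger_force: 0.0
```

```bash
python3 s.py 98
```

```text
3.1667 [553.2161282   -0.59873238 130.63788011] [ 0.74281296 -0.30644505  0.32832731] R [[-0.986, 0.165, -0.003], [0.165, 0.986, -0.0], [0.003, -0.001, -1.0]] tool delta [-0.9 -0.2 32.6] yaw y 1.40528055737177
```

The two cameras agree on the plate to within 2 mm. I'll go down to just above it, then feel for contact.

Request:
{"name": "drive_tool", "arguments": {"rows": [[-0.001, 0, 0.01, 0], [-0.001, 0, 0.01, 0], [0, 0, 0.008, 0], [0, 0, 0.004, 0], [0, 0, 0.003, 0], [0, 0, 0, 0], [0, 0, 0, 0]]}}

```text
t: 3.75
position: [556.1, -1.5, 96.3]
eef_rot: [0.259, 3.131, 0.0]
force: [0.5, -0.1, -1.1]
grip_width: 0.0
finger_force: 0.0
```

Request:
{"name": "drive_tool", "arguments": {"rows": [[0, 0, 0.001, 0], [0, 0, 0.001, 0], [0, 0, 0.001, 0], [0, 0, 0, 0], [0, 0, 0, 0]]}}

```text
t: 4.17
position: [556.0, -1.5, 93.3]
eef_rot: [0.259, 3.131, 0.0]
force: [1.0, 0.3, -0.5]
grip_width: 0.2
finger_force: 0.0
```

The tip is at 93.3 mm, below the 95 mm top, with no contact force, so it is inside the plate's recess. Now I press.

Request:
{"name": "drive_tool", "arguments": {"rows": [[0, 0, 0.001, 0], [0, 0, 0.001, 0], [0, 0, 0.001, 0], [0, 0, 0, 0], [0, 0, 0, 0]]}}

```text
t: 4.58
position: [556.1, -1.5, 90.4]
eef_rot: [0.259, 3.131, 0.0]
force: [-1.4, 1.1, 4.2]
grip_width: -0.1
finger_force: 1.8
```

Request:
{"name": "drive_tool", "arguments": {"rows": [[0, 0, 0.001, 0], [0, 0, 0.001, 0], [0, 0, 0.001, 0], [0, 0, 0, 0], [0, 0, 0, 0]]}}

```text
t: 5.0
position: [556.1, -1.5, 87.3]
eef_rot: [0.259, 3.131, 0.0]
force: [-1.5, 0.3, 4.3]
grip_width: -0.3
finger_force: 2.2
```

The spring yields at about 4–5 N with the plate about 5.7 mm in. Now I retreat straight up and look.

Request:
{"name": "drive_tool", "arguments": {"rows": [[0, 0, 0, 0], [0, 0, -0.01, 0], [0, 0, -0.03, 0], [0, 0, -0.035, 0], [0, 0, -0.035, 0], [0, 0, -0.03, 0], [0, 0, 0, 0], [0, 0, 0, 0], [0, 0, 0, 0], [0, 0, 0, 0], [0, 0, 0, 0], [0, 0, 0, 0]]}}

```text
t: 6.0
position: [555.4, -1.5, 226.0]
eef_rot: [-0.259, -3.129, 0.001]
force: [-0.1, -0.5, 0.4]
grip_width: 0.4
finger_force: 0.0
```

```bash
python3 - <<'E'
from h import *
a=camera("scene"); b=camera("wrist")
cv2.imwrite("pics/s2.png",cv2.hconcat([cv2.resize(a,(400,300)),cv2.resize(b,(400,300))])[...,::-1])
E
```

```text
(no output)
```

View pics/s2.png

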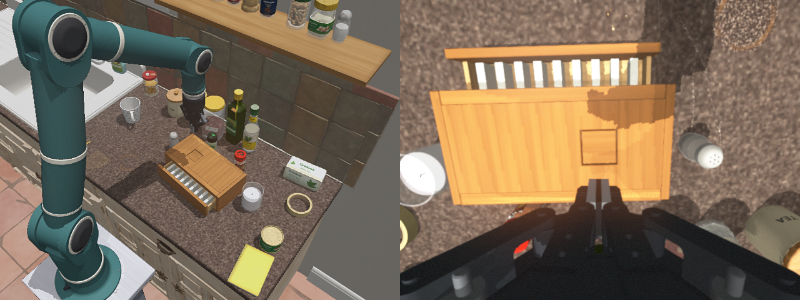

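The drawer stands open: tea bags show at wrist view rows 50–90. The loose things are undisturbed, and the gripper is clear at 226 mm.

```bash
python3 -c "
from bench import env
print(env.finish_job())"
```

```text
the job is handed in; nothing more can be done
None
```

I found the push plate at y = +54 mm and pressed it about 5.7 mm in; the drawer sprang open, the gripper is clear, the loose things look unmoved, and the job is handed in (no verdict came back).

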